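# Switch the forge's air blast to the blue outlet

## Robot

A 6-joint arm with a two-finger parallel gripper is mounted at the origin on the work surface. World frame = base frame: x ahead of the robot, y to its left, z up, the work surface at z = 0. Lengths are in m, angles in degrees, forces in N, time in s.
With the tool pointing down it reaches from about 0.4 to 0.825 m from the base axis. Payload 7 kg.
Tool frame: the origin (TCP) lies on the centre line of the jaws, within the pads' length; the fingertips stand 19 mm ahead of it and the grasp point (between the pads) is the TCP; z points along the fingers, y is the line along which they close (so a half turn about z gives the same grasp; the last joint's range is limited). The gripper opens to 88 mm and grips with 3 to 60 N. Pads are 19 mm wide; open, the fingers measure 130 mm over their backs; the gripper's body (78 mm by 193 mm) begins 47 mm behind the grasp point.
Start: joints at [-53.509, 20.546, 0.682, 0, -70.136, -16.507], TCP at [0.231, -0.634, 0.246] pointing down, gripper open.
Joint ranges: [-176.03, 176.03], [-82.01, 121.73], [-58.28, 71.71], [-173.87, 95.51], [-174.79, -0.11], [-173.66, 173.66]. Speed limits (degrees/s): [136.94, 136.94, 172.46, 180, 180, 180].

## Interface

Orientations are given as [roll, pitch, yaw] about the fixed x, y, z axes, in that order (R = Rz(yaw) Ry(pitch) Rx(roll)).
In Python, from plant import ctrl gives the robot as it stands.
- The arm moves only by the tool move_arm, never from a script. Its argument "motion" is a list of rows, each a list of 3 entries, a list of its own where there are three numbers: the shift along the tool's x, y, z in mm, then the turn, a rotation vector about the tool's x, y, z in degrees, then the closure, from 0 (fully open) to 1 (shut). A call has 1 to 10 rows; each row is the pose to reach, as a shift and turn from the pose commanded when the call began, along the tool's axes at that moment; what a row does not reach only later rows make up. A row lasts 1/12 s, in which the tool goes at most 41.7 mm and 7.16 degrees, less where a joint would pass 70% of its speed; a pose out of reach is approached as far as the arm can. A call with a gripper value outside its range is refused whole. The fingers move at their own pace and stop on an object; the grip force is fixed at half the most. Time passes only in rows, so rows that repeat a pose let the fingers close. It gives the time, the measured TCP pose, the force, the opening and the grip force at its end, in the units of the state.
- ctrl.get_obs(): the state, without advancing time (a new reading comes with each control period).
- ctrl.snapshot(name): name is "side" or "top"; returns a dict with "color" (480x640x3 uint8, blue, green, red), "camera_matrix" (3x3 intrinsics, pixels), "cam_to_world" (4x4, takes a point from camera to world coordinates). Camera axes: x right, y up, looking along -z (the intrinsics and any distortion apply to the point x, -y, -z); pixel columns grow to the right and rows downward; lengths in m; the calibration is good to about 2 mm. A picture is of the moment at which its call begins. There is no depth.
- ctrl.close_job(): hands the job in; it is judged then, once.
The state is a dict: "clock": time; "joint_pos": joint angles; "qvel": joint speeds; "tau": joint torques, N m; "tool_pos": TCP position; "orientation": TCP orientation; "force": force on the tool from outside, world axes, zero at the start; "moment": the same for the moment, N m; "opening": finger opening in m; "gripper_force": force on a finger pad.
Only numpy, scipy, OpenCV 4.12 (cv2) and the standard library are available. Lean on these libraries where they do the work, as an engineer would, in place of code of your own. Each camera call takes 0.05 s, during which the arm holds its last target. There are 200 camera calls.

## Task

Switch the air blast over to the blue outlet. First stop the blower by pressing the red mushroom button until it latches down; then, with it still latched, pull the blue cap fully up and press the yellow and green caps fully home if they are not already; last, reset the stop by turning the mushroom clockwise (seen from above) by about 45 degrees, so that it pops out again. Do not knock the gauge, and leave the mug, glue bottle, tin and hammer standing or lying where they are.

Things in the scene. Friction and masses are not known exactly. Their poses are not given: they have to be found in the camera images.
- manifold: grey cast plate bolted down, 190 x 190 mm, 30 mm high, origin at the centre of its underside on the bench. Its x and y axes run along its sides; four sockets sit at (+-43, +-43) mm in these axes, 86 mm apart. Three hold the capped outlets and one the gauge, in any arrangement. A bolt head 12 mm across and 5 mm high stands near each corner at (+-84, +-84) mm
- blue_cap_top (a point): centre of the top face of the blue cap, a ribbed blue plastic cylinder 36 mm across the ribs and 24 mm high, on a steel pipe 26 mm across (collar 31 mm) that rises 45 mm from the manifold plate. World height 0.099 m when home, 0.119 m when pulled up; a brass stem 18 mm across shows under a raised cap. Grip it round its side, anywhere round the circle
- yellow_cap_top (a point): centre of the top face of the yellow cap, a ribbed yellow plastic cylinder 36 mm across the ribs and 24 mm high, on a steel pipe 26 mm across (collar 31 mm) that rises 45 mm from the manifold plate. World height 0.099 m when home, 0.119 m when pulled up; a brass stem 18 mm across shows under a raised cap. Grip it round its side, anywhere round the circle
- green_cap_top (a point): centre of the top face of the green cap, a ribbed green plastic cylinder 36 mm across the ribs and 24 mm high, on a steel pipe 26 mm across (collar 31 mm) that rises 45 mm from the manifold plate. World height 0.099 m when home, 0.119 m when pulled up; a brass stem 18 mm across shows under a raised cap. Grip it round its side, anywhere round the circle
- blue_cap (a joint): the blue outlet's cap: 0 fully home (shut, held by its detent), 0.020 m pulled right up (open, held by its detent). It slides straight up and down, spins freely and cannot come off. Over-centre snap at 0.010 m: about 5 N moves it off either end; past the middle it snaps the rest of the way by itself. Starts home
- yellow_cap (a joint): the yellow outlet's cap: 0 fully home (shut, held by its detent), 0.020 m pulled right up (open, held by its detent). It slides straight up and down, spins freely and cannot come off. Over-centre snap at 0.010 m: about 5 N moves it off either end; past the middle it snaps the rest of the way by itself. Starts up
- green_cap (a joint): the green outlet's cap: 0 fully home (shut, held by its detent), 0.020 m pulled right up (open, held by its detent). It slides straight up and down, spins freely and cannot come off. Over-centre snap at 0.010 m: about 5 N moves it off either end; past the middle it snaps the rest of the way by itself. Starts up or home, or stuck about half way
- gauge: pressure gauge in one of the four sockets, fragile: origin on the plate's top (30 mm above the bench), brass stem 14 mm across, round steel-cased dial 46 mm across and 24 mm thick whose axis is the body's x axis (white face to +x), centred 100 mm above the origin; its top is at world height 0.153 m
- stop_box: yellow box of the blower stop, fixed, 80 x 80 mm, 60 mm high plus a black ring of 4 mm, origin at the centre of its underside on the bench; it carries the red mushroom on its vertical centre line
- stop_top (a point): centre of the top face of the red mushroom head, 40 mm across and 18 mm high (grip it round its side), on a steel stem 22 mm across. World height 0.094 m when out, 0.086 m when latched down; white bar on top
- stop (a joint): mushroom travel: 0 out, 0.008 m pressed fully down. About 4 N starts it down, past 0.004 m it snaps down and stays latched. It pops out (up 8 mm) when the head is turned far enough, or, if held in a grip while turned, when the grip opens
- stop_turn (a joint): turn of the mushroom head about the vertical, 0 at rest, positive clockwise seen from above, end stop at 1.2 rad. Turned past about 0.4 rad the latch lets go; turn 0.7 rad or more to be sure. It takes up to 0.3 N m to turn; a light spring brings it slowly back to 0 in a few seconds once let go
- mug: blue mug, loose bystander, rim radius 40 mm, 85 mm high, origin under its centre, handle towards its +y reaching about 70 mm from the centre
- glue: white glue bottle with yellow label, loose bystander, 60 mm across and 150 mm high, origin under its centre
- tin: steel tin with red label, loose bystander, 64 mm across and 60 mm high, origin under its centre
- hammer: hammer lying flat beyond the manifold, loose bystander, about 260 mm long along its x axis, under 40 mm high
There are look-alikes about, which are no part of the job. Leave any brown or turquoise look-alike of the stop_box alone.

How it is judged (in metres and radians):
On the way, in this order (a step that is already met when the one before it is completed fails the run):
1. the stop is latched down before the blue or yellow cap has been shifted (value of joint stop above 0.006 m and value of joint blue_cap below 0.008 m and value of joint yellow_cap above 0.012 m), for 0.2 s.
2. with the stop still latched, the blue cap is fully up and the yellow and green caps are home (value of joint stop above 0.006 m and value of joint blue_cap above 0.016 m and value of joint each of yellow_cap, green_cap below 0.004 m), for 0.2 s.
3. the mushroom is turned clockwise to release it (value of joint stop_turn above 0.3 rad), for 0.02 s.
At the end, for the whole second after the job is handed in: blue cap up (joint above 16 mm), yellow and green caps home (below 4 mm), mushroom stop popped out (below 2 mm), bystanders at rest within 30 mm of where they were (value of joint blue_cap above 0.016 m and value of joint each of yellow_cap, green_cap below 0.004 m and value of joint stop below 0.002 m and linear speed of each of mug, glue, tin, hammer below 0.02 m/s); the robot touches nothing.
It fails at once if the mug, glue bottle, tin or hammer is shoved more than 30 mm (distance of any of mug, glue, tin, hammer from where it was at the start of the episode above 0.03 m).
It fails at once if the mug, glue bottle or tin is tipped (angle between any of mug, glue, tin's own z axis and vertical above 0.5 rad).
It fails at once if the gauge is struck or pushed with more than 5 N (contact force between gauge and anything else above 5 N).
It also fails if it takes over 54 s, if anything falls off the work surface, if the arm or the gripper's body presses on something with over 40 N, if the wrist force passes 120 N, or if a joint passes its speed limit or range.

## Working session

There is one attempt and no reset: what is moved stays moved. The work goes in short steps, Python scripts to look and compute and a tool call to move; the robot and the scene stay as the last step left them, time stands still between calls to the robot, and variables do not carry over. Pictures are saved under pics/ and viewed, at most 10 in all, crops included, and the job is handed in when it is done.

Besides the shell and the picture viewer there is one more tool, called after ">>>" as name(argument=value, ...), one argument or row to a line, values as JSON. move_arm: Moves the arm, as the interface text tells. Its arguments: {"type":"object","properties":{"motion":{"type":"array"}},"required":["motion"]}

```bash
mkdir -p pics; ls; python3 - <<'E'
from plant import ctrl
import cv2,numpy as np
for n in("top","side"):
    s=ctrl.snapshot(n); cv2.imwrite(f"pics/{n}0.png",s["color"]); np.savez(f"{n}0.npz",**s); print(n,np.round(s["camera_matrix"],1).tolist(),np.round(s["cam_to_world"],3).tolist(),s.keys())
print(ctrl.get_obs())
E
```

```text
pics
top [[598.9, 0.0, 327.0], [0.0, 598.9, 236.1], [0.0, 0.0, 1.0]] [[-0.066, 0.972, -0.224, 0.374], [-0.998, -0.064, 0.019, 0.028], [0.004, 0.225, 0.974, 1.135], [0.0, 0.0, 0.0, 1.0]] dict_keys(['color', 'camera_matrix', 'cam_to_world'])
side [[620.4, 0.0, 327.1], [0.0, 620.4, 236.3], [0.0, 0.0, 1.0]] [[0.685, 0.454, -0.569, 0.111], [-0.728, 0.408, -0.551, -0.471], [-0.018, 0.792, 0.61, 0.614], [0.0, 0.0, 0.0, 1.0]] dict_keys(['color', 'camera_matrix', 'cam_to_world'])
{'clock': 0.1, 'joint_pos': array([-5.35084595e+01,  2.05850039e+01,  6.38355887e-01, -1.77429868e-02,
       -7.01366317e+01, -1.65081062e+01]), 'qvel': array([-0.0266165 , -0.225843  ,  0.10500924,  0.05051291, -0.050014  ,
        0.02793359]), 'tau': array([-2.03129268e-03, -5.84162092e+01,  2.93755192e+01,  7.01564267e+00,
        1.02289551e-02, -4.58256886e-05]), 'tool_pos': array([ 0.23052269, -0.63396723,  0.24473755]), 'orientation': array([ 1.79915413e+02, -7.67313992e-03, -1.60022601e+02]), 'force': array([0.44956278, 0.32051842, 0.21962972]), 'moment': array([-0.00400489, -0.04128558,  0.01335168]), 'gripper_force': 0.0, 'opening': 0.08717424024212934}
```

View pics/top0.png

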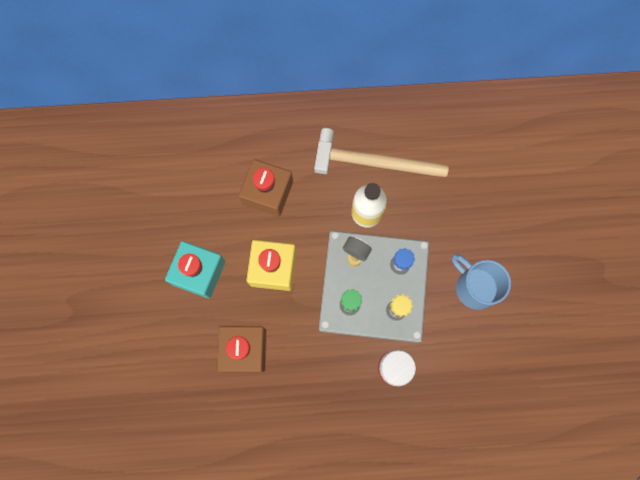

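View pics/side0.png

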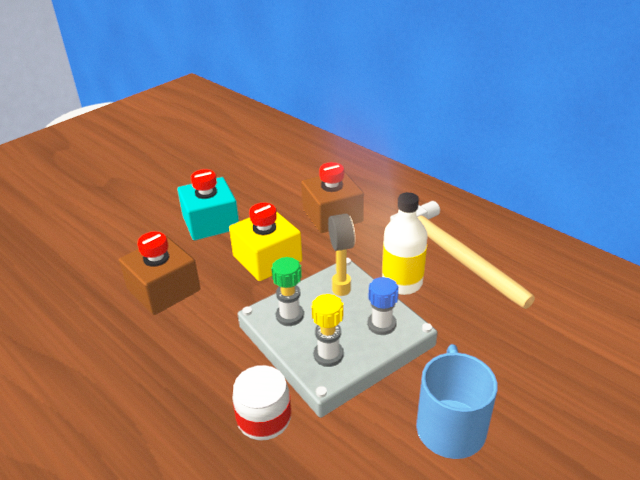

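The yellow box, at top (270,262) and side (265,240), fits stop_box. Brown at top (266,187) and (241,348), and turquoise at top (194,270), are look-alikes. On the manifold: green cap at (351,299), yellow at (401,306), blue at (403,259), gauge at (357,249). The side view shows brass stem under both green and yellow.

```bash
cat > h.py <<'E'
import cv2,numpy as np
def ray(s,u,v):
    K,T=s["camera_matrix"],s["cam_to_world"]
    d=np.array([(u-K[0,2])/K[0,0],-(v-K[1,2])/K[1,1],-1.]); d=T[:3,:3]@d
    return T[:3,3],d/np.linalg.norm(d)
def plane(s,uv,z):
    o,d=ray(s,*uv); return o+d*(z-o[2])/d[2]
def tri(a,ua,b,ub):
    o1,d1=ray(a,*ua);o2,d2=ray(b,*ub)
    t=np.linalg.lstsq(np.c_[d1,-d2],o2-o1,rcond=None)[0]
    p,q=o1+t[0]*d1,o2+t[1]*d2
    return (p+q)/2,np.linalg.norm(p-q)
R={"blue":(105,130,200,100),"green":(50,75,150,60),"yellow":(22,33,170,120),"red":(0,6,190,120)}
def blobs(s,c,amin=60):
    img=s["color"];h=cv2.cvtColor(img,cv2.COLOR_BGR2HSV);lo,hi,sa,va=R[c]
    m=cv2.inRange(h,(lo,sa,va),(hi,255,255))
    if c=="red": m|=cv2.inRange(h,(174,sa,va),(180,255,255))
    n,_,st,ce=cv2.connectedComponentsWithStats(m)
    return [(np.round(ce[i],1).tolist(),st[i].tolist()) for i in range(1,n) if st[i][4]>amin]
E
python3 - <<'E'
from h import *
t=dict(np.load("top0.npz"));s=dict(np.load("side0.npz"))
for c in R:
    for n,v in(("top",t),("side",s)):
        print(c,n,[b for b in blobs(v,c) if b[1][4]<6000])
# bolts: bright blobs near guess
for n,v,g in(("top",t,[(335,236),(424,245),(326,325),(417,335)]),("side",s,[(247,311),(347,262),(427,328),(321,392)])):
    o=[]
    for x,y in g:
        p=cv2.cvtColor(v["color"],cv2.COLOR_BGR2GRAY)[y-9:y+10,x-9:x+10].astype(float)
        m=cv2.inRange(p,p.max()-35,255); 
        q=cv2.moments(m,True);u=(x-9+q["m10"]/q["m00"],y-9+q["m01"]/q["m00"]);o.append(plane(v,u,0.034)*1000)
    o=np.array(o);print(n,o.round(1).tolist(),"centre",o.mean(0).round(1),"sides",[round(np.linalg.norm(o[i]-o[j]),1) for i,j in((0,1),(0,2),(1,3),(2,3),(1,2),(0,3))])
a=cv2.resize(s["color"][160:330,110:350],None,fx=3,fy=3,interpolation=cv2.INTER_CUBIC)
cv2.imwrite("pics/crop1.png",a)
E
```

```text
blue top []
blue side []
green top []
green side [([286.0, 271.7], [272, 257, 29, 31, 723])]
yellow top []
yellow side [([264.2, 245.6], [229, 212, 73, 69, 2858]), ([403.2, 267.6], [382, 246, 45, 39, 1116]), ([338.5, 276.5], [333, 251, 17, 44, 253]), ([326.9, 311.2], [312, 294, 31, 40, 916])]
red top []
red side [([327.0, 172.6], [319, 163, 19, 20, 237]), ([203.2, 179.5], [190, 169, 26, 21, 395]), ([262.4, 214.2], [249, 202, 27, 24, 473]), ([152.4, 244.4], [137, 231, 31, 26, 572]), ([263.7, 423.8], [234, 403, 57, 33, 720])]
top [[628.0, -7.0, 34.0], [597.5, -171.6, 34.0], [463.0, 19.2, 34.0], [432.0, -141.7, 34.0]] centre [530.1 -75.3  34. ] sides [np.float64(167.4), np.float64(167.0), np.float64(168.2), np.float64(163.8), np.float64(233.4), np.float64(237.8)]
side [[461.5, 15.7, 34.0], [629.2, -13.4, 34.0], [596.1, -171.8, 34.0], [431.3, -143.3, 34.0]] centre [529.5 -78.2  34. ] sides [np.float64(170.2), np.float64(230.8), np.float64(236.8), np.float64(167.3), np.float64(161.9), np.float64(161.8)]
```

View pics/crop1.png

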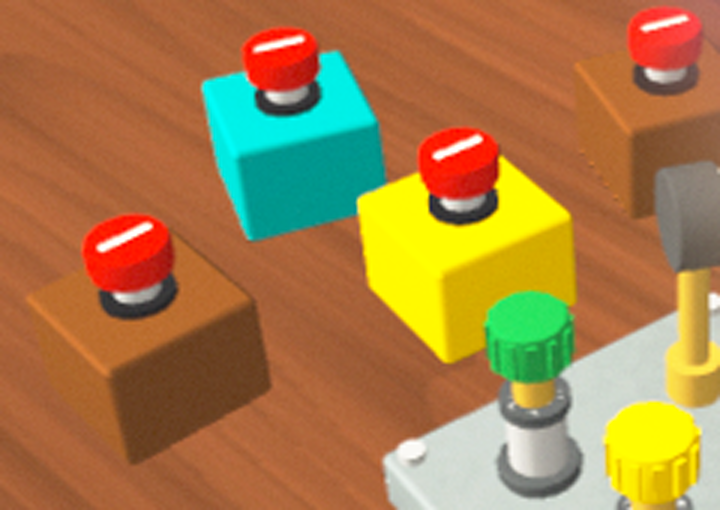

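The crop confirms it: the yellow box at crop (465,250) is the real stop, with its mushroom out at (458,160). The green cap shows brass stem at (533,390), so it is up or half way. The plate fits its size (bolts 168 mm apart). Next I relax the masks for the darker top view and triangulate.

```bash
sed -i 's/^R=.*/R={"blue":(108,128,150,60),"green":(45,80,120,40),"yellow":(20,35,150,90),"red":(0,6,180,90)}/' h.py
python3 - <<'E'
from h import *
t=dict(np.load("top0.npz"));s=dict(np.load("side0.npz"))
G={"blue":((403,259),(383,294)),"green":((351,299),(286,272)),"yellow":((401,306),(327,311)),"red":((269,261),(263,214))}
for c,(gt,gs) in G.items():
    f=lambda v,g:min(blobs(v,c,40),key=lambda b:np.hypot(b[0][0]-g[0],b[0][1]-g[1]))
    # bbox centre
    bt,bs=f(t,gt),f(s,gs); 
    mid=lambda b:(b[1][0]+(b[1][2]-1)/2,b[1][1]+(b[1][3]-1)/2)
    p,e=tri(t,mid(bt),s,mid(bs));q,e2=tri(t,bt[0],s,bs[0])
    print(c,bt,bs,"bbox",(p*1000).round(1),round(e*1000,1),"cent",(q*1000).round(1),round(e2*1000,1))
E
python3 - <<'E'
import numpy as np
c=np.array([529.8,-76.7]);a=np.radians(-9.8);u=np.array([np.cos(a),np.sin(a)]);v=np.array([-u[1],u[0]])
for n,i,j in(("green",-1,1),("gauge",1,1),("blue",1,-1),("yellow",-1,-1)):print(n,(c+43*(i*u+j*v)).round(1))
E
```

```text
green [494.7 -27. ]
gauge [579.5 -41.6]
blue [ 564.9 -126.4]
yellow [ 480.1 -111.8]Traceback (most recent call last):
  File "<stdin>", line 7, in <module>
  File "<stdin>", line 5, in <lambda>
ValueError: min() iterable argument is empty
```

```bash
python3 - <<'E'
from h import *
t=dict(np.load("top0.npz"));s=dict(np.load("side0.npz"))
for v,l in((t,[(403,259),(351,299),(401,306),(262,263),(280,280)]),(s,[(383,294),(286,272),(327,311)])):
    h=cv2.cvtColor(v["color"],cv2.COLOR_BGR2HSV);print([h[y,x].tolist() for x,y in l])
h=cv2.cvtColor(t["color"],cv2.COLOR_BGR2HSV);print(h[250:272,269].tolist())
E
```

```text
[[109, 145, 210], [66, 109, 191], [25, 129, 250], [3, 168, 234], [25, 134, 251]]
[[109, 166, 249], [69, 205, 233], [30, 255, 255]]
[[3, 172, 227], [4, 101, 233], [9, 45, 246], [14, 29, 250], [16, 23, 251], [21, 17, 253], [21, 17, 253], [21, 17, 250], [19, 22, 246], [14, 28, 250], [12, 31, 250], [9, 39, 248], [9, 44, 246], [10, 43, 244], [10, 43, 240], [7, 61, 243], [3, 120, 238], [3, 166, 235], [3, 164, 238], [3, 164, 237], [3, 171, 216], [7, 165, 182]]
```

```bash
sed -i 's/^R=.*/R={"blue":(104,122,100,60),"green":(45,85,70,40),"yellow":(20,35,90,90),"red":(0,6,110,90)}/' h.py
cat > m.py <<'E'
from h import *
G={"blue":((403,259),(383,294)),"green":((351,299),(286,272)),"yellow":((401,306),(327,311)),"red":((269,261),(263,214))}
def measure(t,s):
  for c,(gt,gs) in G.items():
    def f(v,g):
        x,y=g;w=dict(v);img=np.zeros_like(v["color"]);img[y-26:y+27,x-26:x+27]=v["color"][y-26:y+27,x-26:x+27];w["color"]=img
        return max(blobs(w,c,10),key=lambda b:b[1][4]) if blobs(w,c,10) else None
    bt,bs=f(t,gt),f(s,gs)
    if not(bt and bs): print(c,bt,bs);continue
    mid=lambda b:(b[1][0]+(b[1][2]-1)/2,b[1][1]+(b[1][3]-1)/2)
    p,e=tri(t,mid(bt),s,mid(bs))
    print(c,bt,bs,"bbox",(p*1000).round(1),round(e*1000,1))
E
python3 - <<'E'
from m import *
measure(dict(np.load("top0.npz")),dict(np.load("side0.npz")))
E
```

```text
blue ([403.6, 258.6], [393, 248, 22, 22, 331]) ([382.9, 292.5], [369, 277, 29, 32, 765]) bbox [ 566.  -125.3   86.8] 0.6
green ([351.0, 299.9], [341, 289, 21, 22, 344]) ([286.1, 271.9], [272, 257, 29, 31, 754]) bbox [496.7 -25.3 107. ] 0.4
yellow ([400.9, 305.5], [390, 295, 23, 22, 368]) ([329.1, 309.0], [311, 285, 39, 51, 1197]) bbox [ 482.3 -111.3  107.4] 4.3
red ([269.1, 260.0], [259, 249, 21, 22, 322]) ([262.5, 214.3], [249, 202, 28, 25, 511]) bbox [580.2 114.   85. ] 0.5
```

Measurements agree: cap and plate-derived positions match within about 2 mm, and the blue cap's mid height is 87 mm, so it is home. Green and yellow are at 107 mm, so both are fully up. The mushroom is at (580,114), mid height 85. The next step is a helper for tool-frame shifts.

```bash
cat > go.py <<'E'
import sys,numpy as np
from plant import ctrl
from scipy.spatial.transform import Rotation as Ro
def delta(x,y,z,yaw=None):
    o=ctrl.get_obs();r=Ro.from_euler("xyz",o["orientation"],degrees=True)
    d=r.inv().apply(np.array([x,y,z])-o["tool_pos"]*1000)
    if yaw is None: rv=(r.inv()*Ro.from_euler("xyz",[180,0,o["orientation"][2]],degrees=True)).as_rotvec(degrees=True)
    else: rv=(r.inv()*Ro.from_euler("xyz",[180,0,yaw],degrees=True)).as_rotvec(degrees=True)
    print("shift",d.round(1),"turn",rv.round(2),"t",round(o["clock"],2),"pos",(o["tool_pos"]*1000).round(1),"rpy",o["orientation"].round(1),"q",o["joint_pos"].round(0),"F",o["force"].round(1),"op",round(o["opening"]*1000,1))
a=[float(v) for v in sys.argv[1:]]
delta(*a)
E
python3 go.py 580 114 200; python3 -c "
from h import *
t=dict(np.load('top0.npz'));print(plane(t,(372,190),.15),plane(t,(357,245),.14),plane(t,(397,368),.06))"
```

```text
shift [-584.   583.5   45.5] turn [ 0.08 -0.01 -0.  ] t 0.1 pos [ 230.5 -634.   244.7] rpy [ 179.9   -0.  -160. ] q [-54.  21.   1.  -0. -70. -17.] F [0.4 0.3 0.2] op 87.2
[ 0.67707742 -0.07316941  0.15      ] [ 0.58447564 -0.04062352  0.14      ] [ 0.37683865 -0.09905101  0.06      ]
```

>>> move_arm(
  motion=[
    [[-584,583.5,0],[0,0,0],1],
    [[-584,583.5,0],[0,0,0],1],
    [[-584,583.5,0],[0,0,0],1],
    [[-584,583.5,0],[0,0,0],1],
    [[-584,583.5,0],[0,0,0],1],
    [[-584,583.5,0],[0,0,0],1],
    [[-584,583.5,0],[0,0,0],1],
    [[-584,583.5,0],[0,0,0],1],
    [[-584,583.5,0],[0,0,0],1],
    [[-584,583.5,0],[0,0,0],1],
  ],
)

```text
clock: 0.93
tool_pos: [0.4072, -0.2548, 0.2456]
orientation: [180.0, 0.0, -160.0]
force: [1.6, -0.2, -0.5]
opening: 0.0264
gripper_force: 0.0
```

```bash
python3 go.py 580 114 140
```

```text
shift [-288.4  287.6  105.7] turn [0.   0.01 0.  ] t 0.93 pos [ 407.2 -254.8  245.6] rpy [ 180.    0. -160.] q [ -9.   2. -23.  -0. -65. -62.] F [ 1.6 -0.2 -0.5] op 26.4
```

>>> move_arm(
  motion=[
    [[-288.4,287.6,0],[0,0,0],1],
    [[-288.4,287.6,0],[0,0,0],1],
    [[-288.4,287.6,0],[0,0,0],1],
    [[-288.4,287.6,0],[0,0,0],1],
    [[-288.4,287.6,0],[0,0,0],1],
    [[-288.4,287.6,0],[0,0,0],1],
    [[-288.4,287.6,0],[0,0,0],1],
    [[-288.4,287.6,50],[0,0,0],1],
    [[-288.4,287.6,90],[0,0,0],1],
    [[-288.4,287.6,120],[0,0,0],1],
  ],
)

```text
clock: 1.77
tool_pos: [0.5713, 0.0927, 0.1658]
orientation: [180.0, 0.3, -159.9]
force: [0.7, 0.6, -0.4]
opening: 0.0009
gripper_force: 0.0
```

```bash
python3 go.py 580 114 105
```

```text
shift [-15.2  17.   60.9] turn [0.01 0.27 0.  ] t 1.77 pos [571.3  92.7 165.8] rpy [ 180.     0.3 -159.9] q [ 29.  15. -18.   0. -56. -99.] F [ 0.7  0.6 -0.4] op 0.9
```

>>> move_arm(
  motion=[
    [[-15.2,17,0],[0,0,0],1],
    [[-15.2,17,20],[0,0,0],1],
    [[-15.2,17,40],[0,0,0],1],
    [[-15.2,17,50],[0,0,0],1],
    [[-15.2,17,54],[0,0,0],1],
    [[-15.2,17,58],[0,0,0],1],
    [[-15.2,17,60],[0,0,0],1],
    [[-15.2,17,61],[0,0,0],1],
    [[-15.2,17,61],[0,0,0],1],
  ],
)

```text
clock: 2.52
tool_pos: [0.5779, 0.1104, 0.1055]
orientation: [-180.0, 0.1, -160.0]
force: [-2.4, -0.5, 3.1]
opening: 0.0007
gripper_force: 1.3
```

```bash
python3 go.py 580 114 105
```

```text
shift [-3.2  2.7  0.5] turn [-0.    0.06 -0.  ] t 2.52 pos [577.9 110.4 105.5] rpy [-1.8e+02  1.0e-01 -1.6e+02] q [  30.   20.  -21.    0.  -50. -100.] F [-2.4 -0.5  3.1] op 0.7
```

>>> move_arm(
  motion=[
    [[0,0,1],[0,0,0],1],
    [[0,0,1.5],[0,0,0],1],
    [[0,0,1.5],[0,0,0],1],
  ],
)

```text
clock: 2.77
tool_pos: [0.578, 0.1104, 0.1052]
orientation: [-180.0, 0.1, -160.0]
force: [-6.8, 0.2, 14.4]
opening: 0.0004
gripper_force: 7.1
```

```bash
python3 go.py 481 -111.5 145
```

```text
shift [ 166.9 -175.3  -40.1] turn [-0.02  0.1  -0.  ] t 2.77 pos [578.  110.4 105.2] rpy [-1.8e+02  1.0e-01 -1.6e+02] q [  30.   20.  -21.    0.  -49. -100.] F [-6.8  0.2 14.4] op 0.4
```

>>> move_arm(
  motion=[
    [[0,0,-40],[0,0,0],1],
    [[0,0,-65],[0,0,0],1],
    [[167,-175.3,-65],[0,0,0],1],
    [[167,-175.3,-65],[0,0,0],1],
    [[167,-175.3,-65],[0,0,0],1],
    [[167,-175.3,-65],[0,0,0],1],
    [[167,-175.3,-65],[0,0,0],1],
    [[167,-175.3,-65],[0,0,0],1],
    [[167,-175.3,-65],[0,0,0],1],
    [[167,-175.3,-65],[0,0,0],1],
  ],
)

```text
clock: 3.6
tool_pos: [0.4803, -0.1128, 0.1687]
orientation: [-180.0, 0.1, -160.2]
force: [-0.7, 0.3, 0.6]
opening: 0.0006
gripper_force: 0.0
```

```bash
python3 go.py 481 -111.5 117.5; python3 - <<'E'
from plant import ctrl
from m import *
t=ctrl.snapshot("top");s=ctrl.snapshot("side");measure(t,s)
E
```

```text
shift [-1.   1.  51.2] turn [-0.03  0.13 -0.  ] t 3.6 pos [ 480.3 -112.8  168.7] rpy [-1.800e+02  1.000e-01 -1.602e+02] q [ 10.   7. -28.   0. -55. -80.] F [-0.7  0.3  0.6] op 0.6
blue None ([382.9, 292.6], [369, 277, 29, 32, 759])
green None ([286.1, 272.0], [272, 257, 29, 31, 756])
yellow None ([328.9, 309.9], [311, 285, 39, 51, 1148])
red ([267.6, 254.2], [259, 250, 20, 10, 94]) ([267.1, 220.7], [256, 214, 20, 14, 202]) bbox [590.9 117.5  66.5] 4.8
```

>>> move_arm(
  motion=[
    [[-1,1,22],[0,0,0],1],
    [[-1,1,30],[0,0,0],1],
    [[-1,1,36],[0,0,0],1],
    [[-1,1,42],[0,0,0],1],
    [[-1,1,48],[0,0,0],1],
    [[-1,1,51],[0,0,0],1],
    [[-1,1,52],[0,0,0],1],
    [[-1,1,52.5],[0,0,0],1],
  ],
)

```text
clock: 4.37
tool_pos: [0.4816, -0.1095, 0.1177]
orientation: [-180.0, 0.0, -159.9]
force: [-12.7, 8.2, 37.2]
opening: 0.0004
gripper_force: 18.8
```

```bash
python3 go.py 495.5 -26.5 117.5
```

```text
shift [-41.5  73.2   0.1] turn [-0.04  0.03 -0.  ] t 4.37 pos [ 481.6 -109.5  117.7] rpy [-180.     0.  -159.9] q [ 10.  11. -32.   0. -47. -80.] F [-12.7   8.2  37.2] op 0.4
```

>>> move_arm(
  motion=[
    [[0,0,-30],[0,0,0],1],
    [[0,0,-45],[0,0,0],1],
    [[-41.5,73,-45],[0,0,0],1],
    [[-41.5,73,-45],[0,0,0],1],
    [[-41.5,73,-45],[0,0,0],1],
    [[-41.5,73,-45],[0,0,0],1],
  ],
)

```text
clock: 4.87
tool_pos: [0.4954, -0.0252, 0.1598]
orientation: [180.0, -0.0, -159.8]
force: [0.2, 0.1, -0.2]
opening: 0.0005
gripper_force: 0.0
```

```bash
python3 go.py 495.5 -26.5 117.7
```

```text
shift [ 0.3 -1.3 42.1] turn [ 0.01 -0.03 -0.  ] t 4.87 pos [495.4 -25.2 159.8] rpy [ 180.    -0.  -159.8] q [ 20.   8. -28.  -0. -54. -90.] F [ 0.2  0.1 -0.2] op 0.5
```

>>> move_arm(
  motion=[
    [[0,-1,14],[0,0,0],1],
    [[0,-1,21],[0,0,0],1],
    [[0,-1,27],[0,0,0],1],
    [[0,-1,33],[0,0,0],1],
    [[0,-1,39],[0,0,0],1],
    [[0,-1,42],[0,0,0],1],
    [[0,-1,43],[0,0,0],1],
    [[0,-1,43],[0,0,0],1],
  ],
)

```text
clock: 5.53
tool_pos: [0.4949, -0.0288, 0.118]
orientation: [-180.0, -0.1, -160.0]
force: [-7.5, -0.5, 17.3]
opening: 0.0004
gripper_force: 8.5
```

```bash
python3 go.py 565.5 -126 165 -190
```

```text
shift [ -33.1 -115.5  -47. ] turn [-0.05 -0.09 29.98] t 5.53 pos [494.9 -28.8 118. ] rpy [-1.8e+02 -1.0e-01 -1.6e+02] q [ 19.  11. -31.   0. -48. -89.] F [-7.5 -0.5 17.3] op 0.4
```

```bash
python3 go.py 565.5 -126 190 -100
```

```text
shift [ -33.  -115.5  -72. ] turn [ 3.000e-02 -1.000e-01 -6.002e+01] t 5.53 pos [494.9 -28.8 118. ] rpy [-1.8e+02 -1.0e-01 -1.6e+02] q [ 19.  11. -31.   0. -48. -89.] F [-7.5 -0.5 17.3] op 0.4
```

>>> move_arm(
  motion=[
    [[0,0,-40],[0,0,0],1],
    [[0,0,-72],[0,0,0],1],
    [[-33,-115.5,-72],[0,0,-7],0.5],
    [[-33,-115.5,-72],[0,0,-14],0.32],
    [[-33,-115.5,-72],[0,0,-21],0.32],
    [[-33,-115.5,-72],[0,0,-28],0.32],
    [[-33,-115.5,-72],[0,0,-35],0.32],
    [[-33,-115.5,-72],[0,0,-42],0.32],
    [[-33,-115.5,-72],[0,0,-49],0.32],
    [[-33,-115.5,-72],[0,0,-56],0.32],
  ],
)

```text
clock: 6.37
tool_pos: [0.5653, -0.126, 0.1881]
orientation: [179.9, -0.0, -104.5]
force: [0.1, 0.9, -0.1]
opening: 0.0484
gripper_force: 0.0
```

```bash
python3 go.py 565.5 -126 107 -100; python3 - <<'E'
from plant import ctrl
from m import *
t=ctrl.snapshot("top");s=ctrl.snapshot("side");measure(t,s);cv2.imwrite("pics/side1.png",s["color"])
E
```

```text
shift [-0.  -0.3 81.1] turn [ 0.12 -0.02 -4.48] t 6.37 pos [ 565.3 -126.   188.1] rpy [ 179.9   -0.  -104.5] q [  7.  14. -16.  -0. -60. -21.] F [ 0.1  0.9 -0.1] op 48.4
blue ([408.9, 252.6], [405, 250, 9, 6, 35]) ([382.9, 292.5], [369, 277, 29, 32, 764]) bbox [ 569.9 -130.9   90.3] 13.7
green ([347.1, 301.5], [342, 292, 11, 21, 147]) ([287.0, 283.9], [272, 269, 30, 30, 748]) bbox [497.4 -20.4  83.6] 4.8
yellow ([399.3, 307.0], [389, 297, 22, 22, 343]) ([327.4, 322.3], [312, 306, 32, 32, 876]) bbox [ 480.1 -110.2   89.8] 2.5
red None ([262.9, 219.1], [249, 207, 27, 24, 495])
```

View pics/side1.png

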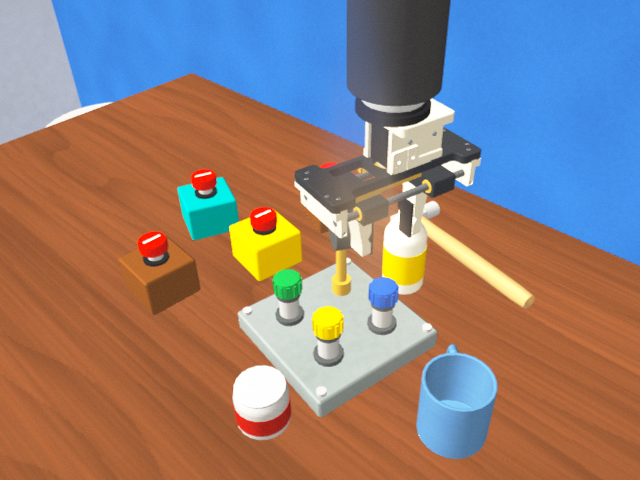

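Side view: green (287,284) and yellow (327,322) sit flush, mushroom is down at (263,219), blue is home at (383,293). The gripper's long side runs along the plate's u axis, clear of the gauge. Next I descend on blue.

>>> move_arm(
  motion=[
    [[0,0,30],[0,0,-4],0.32],
    [[0,0,55],[0,0,-4],0.32],
    [[0,0,72],[0,0,-4],0.32],
    [[0,0,82],[0,0,-4],0.32],
    [[0,0,82],[0,0,-4],0.32],
    [[0,0,82],[0,0,-4],0.8],
    [[0,0,82],[0,0,-4],1],
    [[0,0,82],[0,0,-4],1],
    [[0,0,82],[0,0,-4],1],
    [[0,0,82],[0,0,-4],1],
  ],
)

```text
clock: 7.3
tool_pos: [0.5669, -0.1254, 0.1081]
orientation: [-179.9, 0.0, -100.8]
force: [-0.7, 0.4, 1.5]
opening: 0.0328
gripper_force: 30.0
```

```bash
python3 go.py 565.5 -126 128 -100
```

```text
shift [  0.9   1.2 -19.9] turn [-0.12  0.02 -0.77] t 7.3 pos [ 566.9 -125.4  108.1] rpy [-179.9    0.  -100.8] q [  7.  19. -22.   0. -49. -18.] F [-0.7  0.4  1.5] op 32.8
```

>>> move_arm(
  motion=[
    [[0,0,-4],[0,0,0],1],
    [[0,0,-8],[0,0,0],1],
    [[0,0,-12],[0,0,0],1],
    [[0,0,-16],[0,0,0],1],
    [[0,0,-20],[0,0,0],1],
    [[0,0,-21],[0,0,0],1],
    [[0,0,-21],[0,0,0],1],
  ],
)

```text
clock: 7.88
tool_pos: [0.5667, -0.1254, 0.129]
orientation: [-179.9, 0.0, -100.8]
force: [3.4, -1.6, 0.7]
opening: 0.033
gripper_force: 30.0
```

```bash
python3 go.py 565.5 -126 128 -100; python3 - <<'E'
from plant import ctrl
from m import *
t=ctrl.snapshot("top");s=ctrl.snapshot("side");measure(t,s);cv2.imwrite("pics/side2.png",cv2.resize(s["color"][170:400,220:480],None,fx=2.5,fy=2.5))
E
```

```text
shift [0.8 1.1 1. ] turn [-0.1   0.01 -0.75] t 7.88 pos [ 566.7 -125.4  129. ] rpy [-179.9    0.  -100.8] q [  7.  18. -20.   0. -52. -18.] F [ 3.4 -1.6  0.7] op 33.0
blue None ([387.3, 281.4], [373, 268, 27, 28, 536])
green ([356.2, 299.5], [351, 291, 10, 19, 103]) ([287.1, 283.9], [272, 269, 30, 30, 747]) bbox [494.3 -32.   94.4] 5.7
yellow ([399.0, 309.4], [389, 303, 22, 16, 251]) ([327.4, 322.3], [312, 306, 32, 32, 873]) bbox [ 476.5 -110.7   92.1] 6.9
red None ([262.9, 219.1], [249, 207, 27, 24, 494])
```

View pics/side2.png

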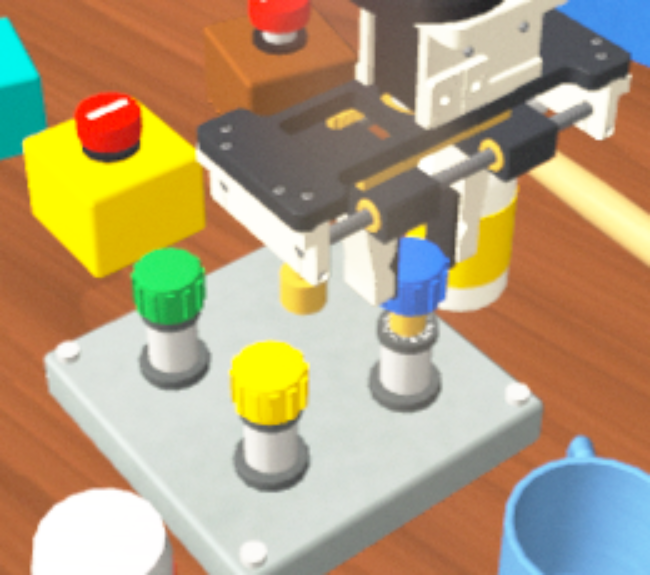

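The crop shows the blue cap raised with brass stem at (408,320), green and yellow flush, and the mushroom latched at (108,125). I open, lift off and head for the mushroom.

>>> move_arm(
  motion=[
    [[0,0,-21],[0,0,0],0.32],
    [[0,0,0],[0,0,0],0.32],
    [[0,0,0],[0,0,0],0.32],
    [[0,0,0],[0,0,0],0.32],
    [[0,0,-20],[0,0,0],0.32],
    [[0,0,-50],[0,0,0],0.32],
    [[0,0,-70],[0,0,0],0.32],
  ],
)

```text
clock: 8.57
tool_pos: [0.5656, -0.1256, 0.1998]
orientation: [179.9, -0.1, -100.7]
force: [1.7, -0.1, 0.9]
opening: 0.0596
gripper_force: 0.0
```

```bash
python3 go.py 580 113.5 195 -130; python3 - <<'E'
from plant import ctrl
from m import *
t=ctrl.snapshot("top");s=ctrl.snapshot("side");measure(t,s)
E
```

```text
shift [-237.6   30.5    4.6] turn [ 0.06 -0.07 29.26] t 8.57 pos [ 565.6 -125.6  199.8] rpy [ 1.799e+02 -1.000e-01 -1.007e+02] q [  7.  14. -15.   0. -61. -18.] F [ 1.7 -0.1  0.9] op 59.6
blue ([410.8, 253.3], [407, 249, 9, 9, 70]) ([383.4, 280.8], [369, 268, 30, 28, 736]) bbox [ 566.  -132.   111.1] 10.7
green ([347.1, 301.5], [342, 292, 11, 21, 152]) ([287.0, 283.9], [272, 269, 30, 30, 748]) bbox [497.4 -20.4  83.6] 4.8
yellow ([399.3, 306.9], [389, 297, 22, 22, 349]) ([327.4, 322.2], [312, 306, 32, 32, 876]) bbox [ 480.1 -110.2   89.8] 2.5
red None ([262.9, 219.1], [250, 207, 26, 24, 495])
```

>>> move_arm(
  motion=[
    [[-237.5,30.5,0],[0,0,0],0.32],
    [[-237.5,30.5,0],[0,0,0],0.32],
    [[-237.5,30.5,0],[0,0,0],0.32],
    [[-237.5,30.5,0],[0,0,0],0.32],
    [[-237.5,30.5,0],[0,0,0],0.32],
    [[-237.5,30.5,0],[0,0,0],0.32],
    [[-237.5,30.5,0],[0,0,0],0.32],
    [[-237.5,30.5,0],[0,0,0],0.32],
    [[-237.5,30.5,0],[0,0,0],0.32],
    [[-237.5,30.5,30],[0,0,0],0.32],
  ],
)

```text
clock: 9.5
tool_pos: [0.5834, 0.1137, 0.1729]
orientation: [-179.6, 0.2, -100.7]
force: [1.6, 0.2, 0.7]
opening: 0.0592
gripper_force: 0.0
```

```bash
python3 go.py 580 113.5 88; python3 - <<'E'
from plant import ctrl
from m import *
s=ctrl.snapshot("side");t=ctrl.snapshot("top");measure(t,s)
E
```

```text
shift [ 1.2  3.9 84.9] turn [-0.43  0.22 -0.  ] t 9.5 pos [583.4 113.7 172.9] rpy [-179.6    0.2 -100.7] q [ 30.  16. -16.   0. -58. -41.] F [1.6 0.2 0.7] op 59.2
blue ([405.0, 256.5], [395, 246, 21, 22, 341]) ([383.4, 280.8], [369, 268, 30, 28, 736]) bbox [ 565.9 -125.5  105.3] 0.4
green ([350.5, 301.3], [341, 291, 20, 22, 332]) ([287.0, 283.9], [272, 269, 30, 30, 748]) bbox [495.7 -25.3  88.3] 0.9
yellow ([399.3, 306.7], [389, 296, 22, 23, 354]) ([327.4, 322.2], [312, 306, 32, 32, 878]) bbox [ 480.7 -110.1   89.4] 1.8
red ([263.1, 260.8], [259, 257, 9, 9, 68]) ([262.9, 219.0], [249, 207, 27, 24, 495]) bbox [583.6 124.8  69.1] 6.0
```

>>> move_arm(
  motion=[
    [[0,1,30],[0,0,0],0.32],
    [[0,1,55],[0,0,0],0.32],
    [[0,1,60],[0,0,0],0.32],
    [[0,1,60],[0,0,0],0.32],
  ],
)

```text
clock: 9.93
tool_pos: [0.5785, 0.1123, 0.1072]
orientation: [179.8, -0.2, -100.8]
force: [0.4, -0.6, 1.3]
opening: 0.0596
gripper_force: 0.0
```

```bash
python3 go.py 580 113.5 88
```

```text
shift [-1.5 -1.3 19.1] turn [ 0.17 -0.15 -0.  ] t 9.93 pos [578.5 112.3 107.2] rpy [ 179.8   -0.2 -100.8] q [ 30.  20. -20.   0. -50. -41.] F [ 0.4 -0.6  1.3] op 59.6
```

>>> move_arm(
  motion=[
    [[-1.5,-1,10],[0,0,0],0.32],
    [[-1.5,-1,17],[0,0,0],0.32],
    [[-1.5,-1,17],[0,0,0],0.32],
    [[-1.5,-1,17],[0,0,0],0.8],
    [[-1.5,-1,17],[0,0,0],1],
    [[-1.5,-1,17],[0,0,0],1],
    [[-1.5,-1,17],[0,0,0],1],
    [[-1.5,-1,17],[0,0,0],1],
  ],
)

```text
clock: 10.6
tool_pos: [0.5816, 0.1153, 0.0918]
orientation: [-179.9, 0.0, -100.7]
force: [3.1, -1.6, 0.6]
opening: 0.0389
gripper_force: 30.0
```

>>> move_arm(
  motion=[
    [[0,0,0],[0,0,6],1],
    [[0,0,0],[0,0,12],1],
    [[0,0,0],[0,0,18],1],
    [[0,0,0],[0,0,24],1],
    [[0,0,0],[0,0,30],1],
    [[0,0,0],[0,0,36],1],
    [[0,0,0],[0,0,42],1],
    [[0,0,0],[0,0,48],1],
    [[0,0,0],[0,0,54],1],
    [[0,0,0],[0,0,54],1],
  ],
)

```text
clock: 11.43
tool_pos: [0.5824, 0.1147, 0.0926]
orientation: [-179.9, 0.1, -155.1]
force: [3.5, -4.8, 6.0]
opening: 0.039
gripper_force: 30.0
```

```bash
python3 - <<'E'
from plant import ctrl
from m import *
o=ctrl.get_obs();print(o["force"],o["moment"],o["orientation"],o["opening"])
s=ctrl.snapshot("side");cv2.imwrite("pics/side3.png",cv2.resize(s["color"][140:300,160:400],None,fx=3,fy=3))
E
```

```text
[ 3.48534962 -4.75243555  5.9527877 ] [-2.02785118 -1.36197145  0.22867656] [-1.79892759e+02  1.42380299e-01 -1.55060513e+02] 0.03904012936060356
```

View pics/side3.png

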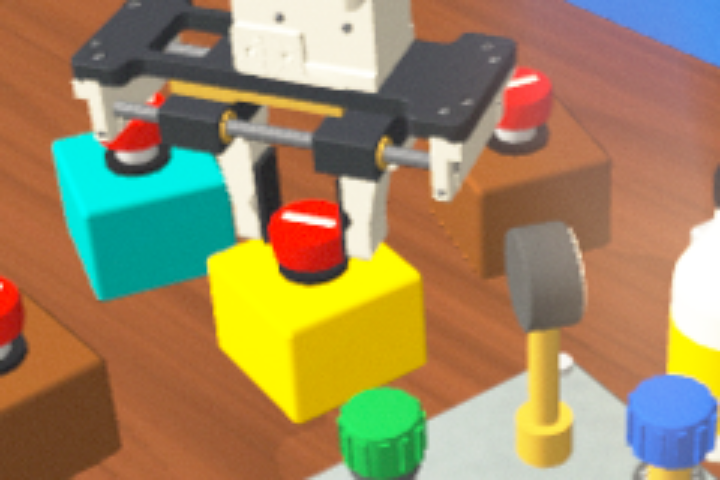

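The crop shows the bar at (310,215) turned clockwise from its earlier slant, with the head still gripped. I open and lift.

>>> move_arm(
  motion=[
    [[0,0,0],[0,0,0],0.3],
    [[0,0,0],[0,0,0],0.3],
    [[0,0,0],[0,0,0],0.3],
    [[0,0,0],[0,0,0],0.3],
    [[0,0,0],[0,0,0],0.3],
    [[0,0,-20],[0,0,0],0.3],
    [[0,0,-50],[0,0,0],0.3],
    [[0,0,-90],[0,0,0],0.3],
    [[0,0,-130],[0,0,0],0.3],
    [[0,0,-130],[0,0,0],0.3],
  ],
)

```text
clock: 12.32
tool_pos: [0.5844, 0.1163, 0.2298]
orientation: [-179.9, 0.7, -154.7]
force: [1.8, 0.9, 1.3]
opening: 0.0613
gripper_force: 0.0
```

```bash
python3 - <<'E'
from plant import ctrl
from m import *
s=ctrl.snapshot("side");t=ctrl.snapshot("top");measure(t,s);cv2.imwrite("pics/side4.png",s["color"]);print(ctrl.get_obs()["force"])
E
```

```text
blue ([404.9, 256.5], [395, 246, 21, 22, 341]) ([383.4, 280.8], [369, 268, 30, 28, 736]) bbox [ 565.9 -125.5  105.3] 0.4
green ([350.5, 301.3], [341, 291, 20, 22, 331]) ([287.0, 283.9], [272, 269, 30, 30, 748]) bbox [495.7 -25.3  88.3] 0.9
yellow ([399.3, 306.7], [389, 296, 22, 23, 354]) ([327.4, 322.2], [312, 306, 32, 32, 875]) bbox [ 480.7 -110.1   89.4] 1.8
red ([269.4, 260.5], [259, 249, 21, 22, 299]) ([262.5, 214.3], [249, 202, 28, 25, 506]) bbox [580.2 114.   85. ] 0.5
[-0.12306796 -0.69279057 -0.97527088]
```

View pics/side4.png

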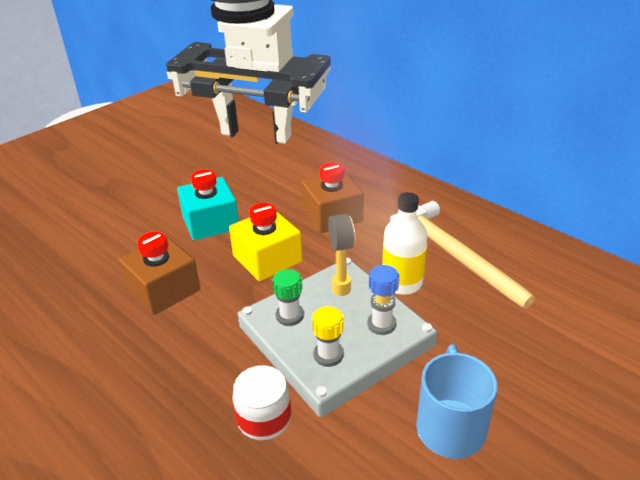

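The mushroom is out again at (263,214), matching its start to half a pixel. Blue is up at (383,281), green and yellow are home, the bystanders haven't moved and the arm is clear. Handing in.

```bash
python3 -c "
from plant import ctrl
print(ctrl.close_job())"
```

```text
the job is handed in; nothing more can be done
None
```

The air blast is switched over to blue: stop latched, yellow and green pressed home, blue pulled up, stop reset by turning it clockwise, and the job handed in at about 12.4 s (verdict not shown).

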